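# Vent the vacuum embedding chamber

## Task

The specimens have had their time under vacuum: isolate the pump, then let the chamber back to air. Push the blue pump lever round with a fingertip until that valve is fully shut, and only then ease the red vent lever slowly all the way open. Push the levers only; do not move or pick up the chamber lid, the bottle, the jar, the cup or the tray.

Things in the scene. Friction and masses are not known exactly. Their poses are not given: they have to be found in the camera images.
- station: Vacuum station, screwed to the bench, turned up to 35 degrees either way. Origin on the bench under the middle of the valve pipe; +x points from the pipe to the chamber, -x to the operator, z up. The pipe runs along y, centre line 108 mm up, with ball valves at y = -60 mm (pump) and +60 mm (vent), tops 122 mm up, each with a lever on an upright stem. Base plate x -50 to 270, y -223 to 133 mm, top 16 mm up.
- gauge (a point): Centre of the face of the round face-up dial gauge over the station's origin, 54 mm diameter, face 173 mm up.
- chamber (a point): Centre of the rim of the round steel chamber: 93 mm radius, rim 133 mm up, at x = +150 mm in the station's frame.
- pump (a point): Middle of the top of the small diaphragm pump's head, 90 mm up. In the station's frame the pump fills x 62 to 232 and y -203 to -133 mm. A steel tube 10 mm thick leaves the pump valve along -y, 108 mm up, drops at y = -110 mm to 62 mm up and runs to the pump. On the vent's outer end sits a copper air filter, 19 mm thick, to y = +110 mm.
- pump_valve (a joint): Blue pump lever, rad. 0 = shut, at its stop: lever square across the pipe, pointing along the station's -x. 1.571 = fully open, at its stop: lever in line with the pipe, pointing outward along the station's -y. It shuts clockwise seen from above. Stiff (0.30 N m, about 5 N at the lever's end), without spring: it stays where it is left.
- vent_valve (a joint): Red vent lever, rad. 0 = shut, at its stop: lever square across the pipe, pointing along the station's -x. 1.571 = fully open, at its stop: in line with the pipe, pointing outward along the station's +y. Opens clockwise seen from above. Same stiffness, stays where it is left. A rush of air spoils the specimens: turn it at 1.5 rad/s at most.
- pump_pivot (a point): Point on the vertical hinge axis of the blue lever, at mid-height of its sleeve (157 mm up), at y = -60 mm in the station's frame.
- pump_tip (a point): Middle of the outer end of the blue lever, 85 mm from the hinge axis. The coloured sleeve is a bar 16 mm wide and 14 mm high (150 to 164 mm above the bench), from 25 to 85 mm from the axis; under it only air down to the tube and plate.
- vent_pivot (a point): Point on the vertical hinge axis of the red lever, at mid-height of its sleeve (157 mm up), at y = +60 mm in the station's frame.
- vent_tip (a point): Middle of the outer end of the red lever, 85 mm from the hinge axis; same bar as the blue one.
- lid: Clear round chamber lid, 200 mm diameter, 18 mm thick, loose on the chamber's rim, with a black knob 32 mm across (top 46 mm above the lid's underside). Origin at the centre of its underside.
- resin_bottle: Amber bottle with a white cap, 60 mm diameter, 150 mm high, loose. Origin at the centre of its foot.
- hardener_jar: White jar with a green cap, 54 mm diameter, 85 mm high, loose. Origin at the centre of its foot.
- mixing_cup: Yellow open cup, 64 mm diameter, 75 mm high, loose and light. Origin at the centre of its foot.
- mould_tray: White tray with four compartments, 65 x 110 x 20 mm, loose on the bench. Origin at the centre of its underside.

How it is judged:
On the way, in this order (a step that is already met when the one before it is completed fails the run):
1. the pump valve is shut while the vent is still shut (value of joint pump_valve below 0.14 rad and value of joint vent_valve below 0.2 rad), for 0.2 s.
2. the vent valve is fully open (value of joint vent_valve above 1.4 rad), for 0.2 s.
At the end, for the whole second after the job is handed in: The blue pump lever is within 0.14 rad (8 degrees) of its shut stop, the red vent lever within 0.17 rad (10 degrees) of its open stop; the lid is within 10 mm and bottle, jar, cup and tray within 20 mm of where they stood (value of joint pump_valve below 0.14 rad and value of joint vent_valve above 1.4 rad and distance of lid from where it was at the start of the episode below 0.01 m and distance of each of resin_bottle, hardener_jar, mixing_cup, mould_tray from where it was at the start of the episode below 0.02 m); the robot touches nothing.
It fails at once if the vent is opened while the pump valve is still open (value of joint each of vent_valve, pump_valve above 0.3 rad).
It fails at once if the vent is flung open (lever faster than 2 rad/s) (velocity of joint vent_valve above 2 rad/s).
It fails at once if the chamber lid is shifted or lifted by more than 10 mm (distance of lid from where it was at the start of the episode above 0.01 m).
It fails at once if the bottle, jar, cup or tray is pushed, tipped or lifted (more than 20 mm) (distance of any of resin_bottle, hardener_jar, mixing_cup, mould_tray from where it was at the start of the episode above 0.02 m).
It also fails if it takes over 56 s, if anything falls off the work surface, if the arm or the gripper's body presses on something with over 40 N, if the wrist force passes 120 N, or if a joint passes its speed limit or range.

## Robot

A 6-joint arm with a two-finger parallel gripper is mounted at the origin on the work surface. World frame = base frame: x ahead of the robot, y to its left, z up, the work surface at z = 0. Lengths are in m, angles in rad, forces in N, time in s.
With the tool pointing down it reaches from about 0.35 to 0.975 m from the base axis. Payload 17.4 kg.
Tool frame: the origin (TCP) lies on the centre line of the jaws, within the pads' length; the fingertips stand bot.tip_extent ahead of it and the grasp point (between the pads) lies 5 mm behind it (bot.tip_extent is the distance from the TCP to the fingertips, in m); z points along the fingers, y is the direction in which the jaws open and shut (so a half turn about z gives the same grasp; the last joint's range is limited). The gripper opens to 85 mm and grips with 20 to 120 N. Pads are 22 mm wide; open, the fingers measure 114 mm over their backs; the gripper's body (76 mm by 85 mm) begins 54 mm behind the grasp point. The pads swing forward as they close: fully open they stand 13 mm farther back than shut.
Start: joints at [-1.2, 0.116, 1.442, -0, 1.584, -0.038], TCP at [0.268, -0.619, 0.245] pointing down, gripper open.
Joint ranges: [-2.83, 2.83], [-0.83, 2.19], [0.07, 2.5], [-1.14, 4.28], [0.01, 3], [-2.97, 2.97]. Speed limits (rad/s): [1.89, 1.89, 2.22, 3.14, 3.14, 3.14].

## Interface

Orientations are given as a unit quaternion [x, y, z, w].
In Python, from bench import bot gives the robot as it stands.
- The arm moves only by the tool arm_command, never from a script. Its argument "moves" is a list of rows, each a list of 7 numbers: the opening, from 0 (shut) to 1 (fully open), then the shift along the tool's x, y, z in units of 30 mm (1.0 is 30 mm), then the turn, a rotation vector about the tool's x, y, z in units of 6 degrees (1.0 is 6 degrees). In form: [[claw, x, y, z, wx, wy, wz], ...]. A call has exactly 5 rows; each row is the pose to reach, as a shift and turn from the pose commanded when the call began, along the tool's axes at that moment; what a row does not reach only later rows make up. A row lasts 1/12 s, in which the tool goes at most 41.7 mm and 7.16 degrees, less where a joint would pass 70% of its speed; a pose out of reach is approached as far as the arm can. A call with a gripper value outside its range is refused whole. The fingers move at their own pace and stop on an object; "grip_force" is the grip in N (left out, the last holds). Time passes only in rows, so rows that repeat a pose let the fingers close, or fill a call up. It gives the time, the measured TCP pose, the force and the opening at its end, in the units of the state.
- bot.observe(): the state, without advancing time (a new reading comes with each control period).
- bot.grab_frame(name): name is "scene" or "side" or "wrist"; returns a dict with "img" (420x560x3 uint8, red, green, blue), "fx", "fy", "cx", "cy" (pixels), "eye" and "rotation" of the camera in the world; the wrist camera has in their place "hand_eye" (4x4, takes a point from camera to tool coordinates, whose origin is the TCP and whose axes are the flange's). Camera axes: x right, y up, looking along -z (the intrinsics and any distortion apply to the point x, -y, -z); pixel columns grow to the right and rows downward; lengths in m; the calibration is good to about 2 mm. The wrist camera is an equidistant fisheye: a pixel r from the principal point sees the ray r / f radians off the axis. A picture is of the moment at which its call begins: read the wrist's pose just before it. There is no depth.
- bot.job_done(): hands the job in, once; it reports no verdict.
Trained networks look in a picture, given as the dict that the camera call returned (one of the last four; its "shot" number tells which), for a name from the list of things; names that differ only in an ending like _2 or _b are one class to them, and where a whole thing is asked for, a point or a joint stands for the part that bears it (a point fixed in the world has none). Each returns a list of dicts, best first, with "p" (0 to 1); they miss things now and then, are a little off and sometimes report something else, mostly with a low value. They report only what shows in the picture. A call takes as long as a camera call.
- bot.silhouettes(query, picture): "pixels" (420x560 bool, what is visible of it) and "box" ([left, top, right, bottom] in pixels, round what is visible of it).
The state is a dict: "t": time; "q": joint angles; "joint_velocities": joint speeds; "effort": joint torques, N m; "tcp_pos": TCP position; "eef_rot": TCP orientation; "force": force on the tool from outside, world axes, zero at the start; "wrist_torque": the same for the moment, N m; "grip_width": opening from 0.0 (shut) to 1.0 (fully open).
Only numpy, scipy, OpenCV 4.12 (cv2) and the standard library are available. Lean on these libraries where they do the work, as an engineer would, in place of code of your own. Each camera call takes 0.05 s, during which the arm holds its last target.

## Working session

There is one attempt and no reset: what is moved stays moved. The work goes in short steps, Python scripts to look and compute and a tool call to move; the robot and the scene stay as the last step left them, time stands still between calls to the robot, and variables do not carry over. Pictures are saved under pics/ and viewed, and the job is handed in when it is done.

Besides the shell and the picture viewer there is one more tool, called after "Call:" by a JSON object that holds its "fn" and its "kwargs". arm_command: Moves the arm, as the interface text tells. Its arguments: {"type":"object","properties":{"moves":{"type":"array"},"grip_force":{"type":"number"}},"required":["moves"]}

```bash
ls; mkdir -p pics
python3 - <<'E'
from bench import bot
import cv2,pickle
print(bot.observe(), bot.tip_extent)
for n in ["scene","side","wrist"]:
    f=bot.grab_frame(n)
    pickle.dump(f,open(f"pics/{n}0.pkl","wb"))
    cv2.imwrite(f"pics/{n}0.png",f["img"][:,:,::-1])
    print(n,{k:v for k,v in f.items() if k!="img"})
    for q in ["pump_valve","vent_valve","gauge","lid","chamber","pump","resin_bottle","hardener_jar","mixing_cup","mould_tray"]:
        try:
            r=bot.silhouettes(q,f); print(q,[(round(x["p"],2),x["box"]) for x in r][:3])
        except Exception as e: print(q,e)
E
```

```text
pics
{'t': 0.0, 'q': array([-1.19982713e+00,  1.16466409e-01,  1.44231378e+00, -2.21554506e-05,
        1.58401080e+00, -3.77863762e-02]), 'joint_velocities': array([-0.00154661, -0.00081293, -0.00149753,  0.00074629,  0.00126009,
        0.0008015 ]), 'effort': array([-8.98540948e-04, -7.32007098e+01, -6.32489204e+01, -2.01714988e-04,
        6.30307986e-03,  5.05124399e-05]), 'tcp_pos': array([ 0.268214  , -0.6192098 ,  0.24454524]), 'eef_rot': array([ 9.79187310e-01,  2.02957763e-01, -1.10278903e-04, -5.89037482e-04]), 'force': array([ 0.16730724, -0.14952166,  0.76905426]), 'wrist_torque': array([ 0.00219004, -0.03183913, -0.01261039]), 'grip_width': 0.9991077125966156} 0.014
scene {'fx': 429.73598345223274, 'fy': 429.73598345223274, 'cx': 278.504223560321, 'cy': 206.55657878185065, 'eye': array([1.01069837, 0.49086067, 0.84328419]), 'rotation': array([0.12878173, 0.3350383 , 0.8616383 , 0.35880921]), 'shot': 1}
pump_valve [(0.76, [237.2, 128.3, 245.0, 161.4]), (0.2, [248.3, 178.8, 284.1, 192.3])]
vent_valve [(0.72, [247.1, 177.9, 289.2, 197.1])]
gauge [(0.93, [142.2, 132.2, 287.
[... 1117 characters left out ...]
0.4, 411.4, 257.2])]
mould_tray [(0.91, [308.1, 255.8, 368.6, 290.1])]
wrist {'fx': 325.19226210127806, 'fy': 325.19226210127806, 'cx': 272.9381992223763, 'cy': 206.11153594017298, 'hand_eye': array([[-1.25035645e-03,  9.52308775e-01,  3.05133470e-01,
         7.74214065e-02],
       [ 9.99998895e-01,  1.43591380e-03, -3.83695187e-04,
         7.53799821e-04],
       [-8.03541654e-04,  3.05132653e-01, -9.52309518e-01,
        -1.29743518e-01],
       [ 0.00000000e+00,  0.00000000e+00,  0.00000000e+00,
         1.00000000e+00]]), 'shot': 3}
pump_valve []
vent_valve []
gauge []
lid []
chamber []
pump []
resin_bottle []
hardener_jar []
mixing_cup [(0.93, [45.2, 0.0, 115.6, 22.0])]
mould_tray []
```

Run:
```python
import cv2
for n in ["scene","side"]:
    i=cv2.imread(f"pics/{n}0.png"); 
    c=i[100:320,120:460] if n=="scene" else i[110:310,180:460]
    s=min(800/c.shape[1],600/c.shape[0])
    cv2.imwrite(f"pics/{n}0c.png",cv2.resize(c,None,fx=s,fy=s,interpolation=cv2.INTER_CUBIC)); print(s)
```

```text
2.3529411764705883
2.857142857142857
```

View pics/scene0c.png

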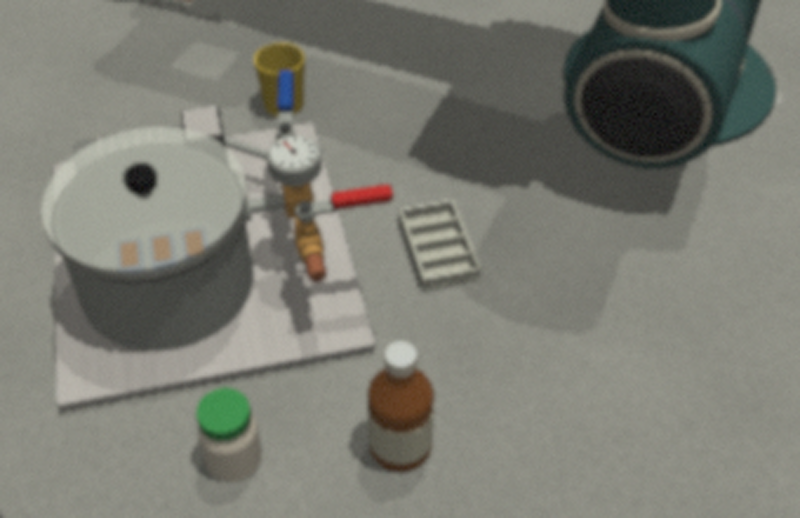

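View pics/side0c.png

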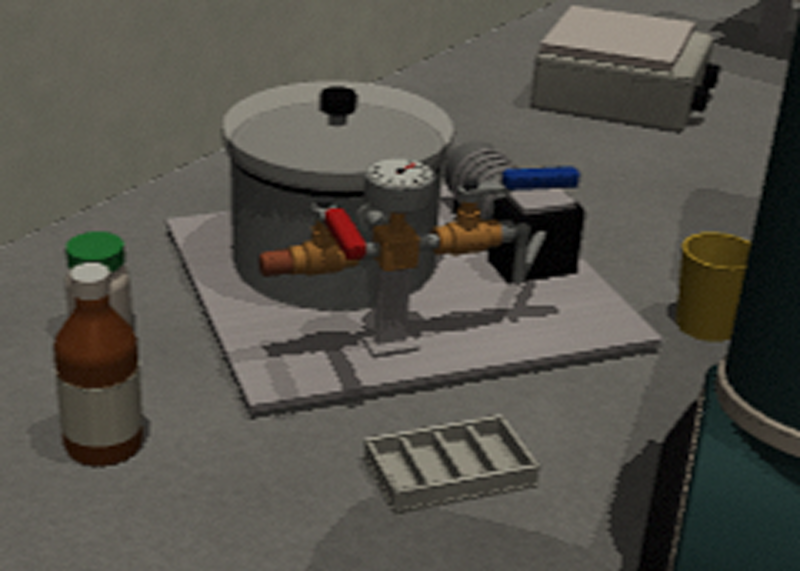

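View pics/scene0.png

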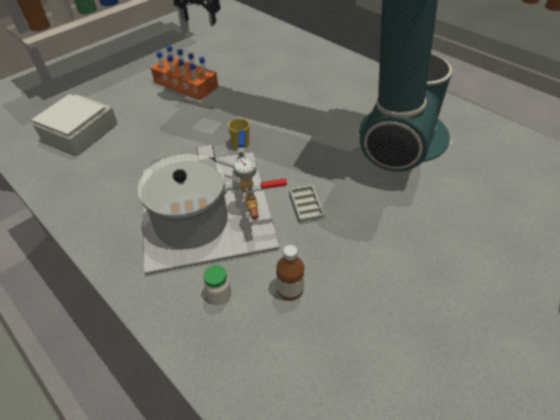

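```bash
cat > h.py <<'E'
import numpy as np,pickle,cv2
from scipy.spatial.transform import Rotation as R
def proj(f,P):
    p=R.from_quat(f["rotation"]).inv().apply(np.atleast_2d(P)-f["eye"])
    return np.c_[f["cx"]+f["fx"]*p[:,0]/-p[:,2], f["cy"]+f["fy"]*p[:,1]/p[:,2]]
def ray(f,uv):
    d=np.array([(uv[0]-f["cx"])/f["fx"],-(uv[1]-f["cy"])/f["fy"],-1.])
    return R.from_quat(f["rotation"]).apply(d)
def onz(f,uv,z):
    d=ray(f,uv); return f["eye"]+d*(z-f["eye"][2])/d[2]
def st(x,P):
    c,s=np.cos(x[2]),np.sin(x[2]); P=np.atleast_2d(P).astype(float)
    return np.c_[x[0]+c*P[:,0]-s*P[:,1],x[1]+s*P[:,0]+c*P[:,1],P[:,2]]
def tip(side,a,r=.085,z=.157):
    if side=="pump": return [-r*np.cos(a),-.06-r*np.sin(a),z]
    return [-r*np.cos(a),.06+r*np.sin(a),z]
E
cat > fit.py <<'E'
from h import *
from scipy.optimize import least_squares
F={n:pickle.load(open(f"pics/{n}0.pkl","rb")) for n in["scene","side"]}
obs=[("scene",(245.4,163.8),[0,0,.173]),("scene",(286.2,181.6),"v"),("scene",(241.5,131),"p"),
("scene",(277.7,247.5),[-.05,.133,.016]),("scene",(145.5,271.7),[.27,.133,.008]),
("side",(320,170.6),[0,0,.173]),("side",(303.2,198.0),"v"),("side",(382.0,172),"p"),
("side",(268.2,252),[-.05,.133,.016]),("side",(410.3,230),[-.05,-.223,.016]),("side",(238.8,187.7),[.27,.133,.016])]
def res(x):
    r=[]
    for n,uv,P in obs:
        if P=="v":P=tip("vent",x[4])
        if P=="p":P=tip("pump",x[3])
        r+=list((proj(F[n],st(x,P))-uv)[0])
    return np.array(r)
best=min((least_squares(res,[.6,-.1,y,1.57,0],loss="soft_l1") for y in(-.5,0,.5)),key=lambda s:s.cost)
x=best.x; print(x,np.degrees(x[2:]),best.cost); print(res(x).reshape(-1,2).round(1))
np.save("x.npy",x)
for n,P in dict(gauge=[0,0,.173],pp=[0,-.06,.157],pt=tip("pump",x[3]),vp=[0,.06,.157],vt=tip("vent",x[4]),pshut=tip("pump",0),vopen=tip("vent",1.571)).items(): print(n,st(x,P).round(4))
E
python3 fit.py
python3 - <<'E'
from h import *
F={n:pickle.load(open(f"pics/{n}0.pkl","rb")) for n in["scene","side"]}
print("cup foot",onz(F["scene"],(238,149),0),onz(F["side"],(430,229),0))
print("tray", onz(F["scene"],(307,205),.015),onz(F["side"],(337,270),.015))
print("bottle",onz(F["scene"],(290,251),.15),onz(F["side"],(212,205),.15))
E
```

```text
[ 0.55251645 -0.09540803 -0.58065326  1.44776999  0.03537224] [-33.26898131  82.95110999   2.02668009] 10.025452890819164
[[ 0.4  0.2]
 [ 1.3  0.4]
 [ 0.3 -0.1]
 [ 2.  -1.2]
 [-1.   0.4]
 [-0.4 -1. ]
 [ 0.4  0. ]
 [-0.  -0.9]
 [-2.3 -1.3]
 [ 2.5 -1.2]
 [ 0.  -2.5]]
gauge [[ 0.5525 -0.0954  0.173 ]]
pp [[ 0.5196 -0.1456  0.157 ]]
pt [[ 0.4646 -0.2104  0.157 ]]
vp [[ 0.5854 -0.0452  0.157 ]]
vt [[0.5161 0.0039 0.157 ]]
pshut [[ 0.4485 -0.0989  0.157 ]]
vopen [[0.6321 0.0258 0.157 ]]
cup foot [ 0.40596515 -0.31337627  0.        ] [ 0.36692141 -0.30596193  0.        ]
tray [ 0.43924931 -0.00099392  0.015     ] [ 0.43013376 -0.00723907  0.015     ]
bottle [0.64675855 0.13868742 0.15      ] [0.63942537 0.13776805 0.15      ]
```

```bash
cat >> h.py <<'E'
def units(frm,quat,pts):
    return (R.from_quat(quat).inv().apply(np.atleast_2d(pts)-frm)/.03).round(2)
def fing(x,side,a,r=.065,d=.025,z=.154):
    if side=="pump": u=np.array([-np.cos(a),-np.sin(a)]);n=np.array([-np.sin(a),np.cos(a)]);p=np.array([0,-.06])
    else: u=np.array([-np.cos(a),np.sin(a)]);n=np.array([np.sin(a),np.cos(a)]);p=np.array([0,.06])
    q=p+r*u-d*n
    return st(x,[*q,z])[0]
E
python3 - <<'E'
from h import *
from bench import bot
o=bot.observe(); x=np.load("x.npy")
P=fing(x,"pump",1.571,d=.04,z=.245)
print(P, units(o["tcp_pos"],o["eef_rot"],P))
E
```

```text
[ 0.51740488 -0.22186435  0.245     ] [[ 1.289e+01 -8.860e+00  1.000e-02]]
```

Call:
{"fn": "arm_command", "kwargs": {"moves": [[0, 0.8, -0.5, 0, 0, 0, 0], [0, 1.8, -1.2, 0, 0, 0, 0], [0, 2.8, -1.9, 0, 0, 0, 0], [0, 3.8, -2.6, 0, 0, 0, 0], [0, 4.8, -3.3, 0, 0, 0, 0]]}}

```text
t: 2.07
tcp_pos: [0.3616, -0.4698, 0.2454]
eef_rot: [0.979, 0.203, 0.0, 0.0]
force: [0.9, -0.6, 0.5]
grip_width: 0.299
```

Call:
{"fn": "arm_command", "kwargs": {"moves": [[0, 1.0, -0.7, 0, 0, 0, 0], [0, 2.0, -1.4, 0, 0, 0, 0], [0, 3.0, -2.1, 0, 0, 0, 0], [0, 4.0, -2.8, 0, 0, 0, 0], [0, 5.0, -3.4, 0, 0, 0, 0]]}}

```text
t: 2.48
tcp_pos: [0.4587, -0.3162, 0.2457]
eef_rot: [0.979, 0.203, 0.0, 0.0]
force: [0.8, 0.2, 0.7]
grip_width: 0.0
```

Call:
{"fn": "arm_command", "kwargs": {"moves": [[0, 1.0, -0.7, 0, 0, 0, 0], [0, 2.0, -1.4, 0, 0, 0, 0], [0, 3.0, -2.1, 0, 0, 0, 0], [0, 3.09, -2.16, 0, 0, 0, 0], [0, 3.09, -2.16, 0, 0, 0, 0]]}}

```text
t: 2.9
tcp_pos: [0.5183, -0.2202, 0.2453]
eef_rot: [0.979, 0.204, 0.0, -0.0]
force: [0.8, -0.3, -0.5]
grip_width: -0.003
```

```bash
cat > look.py <<'E'
import sys
from h import *
from bench import bot
tag=sys.argv[1]; cams=sys.argv[2:] or ["wrist"]
o=bot.observe(); print(o["t"],o["tcp_pos"].round(4),o["eef_rot"].round(3),o["force"].round(1),o["grip_width"])
for n in cams:
    f=bot.grab_frame(n); f["obs"]=o
    pickle.dump(f,open(f"pics/{n}{tag}.pkl","wb"))
    i=f["img"][:,:,::-1]
    if n!="wrist":
        i=i[110:270,180:460] if n=="side" else i[100:300,120:330]
        s=min(800/i.shape[1],600/i.shape[0]); print(n,"scale",s)
        i=cv2.resize(i,None,fx=s,fy=s,interpolation=cv2.INTER_CUBIC)
    cv2.imwrite(f"pics/{n}{tag}.png",i)
    for q in ["pump_valve","vent_valve"]:
        r=bot.silhouettes(q,f); print(n,q,[(round(k["p"],2),k["box"]) for k in r][:2])
E
python3 look.py 1 wrist scene
```

```text
2.9 [ 0.5183 -0.2202  0.2453] [ 0.979  0.204  0.    -0.   ] [ 0.8 -0.3 -0.5] -0.0030403036614038968
wrist pump_valve [(0.8, [172.4, 154.9, 244.8, 278.6])]
wrist vent_valve [(0.73, [20.4, 34.0, 114.0, 119.8])]
scene scale 3.0
scene pump_valve [(0.75, [239.4, 128.7, 242.3, 158.0])]
scene vent_valve [(0.67, [139.8, 127.6, 287.3, 276.0]), (0.64, [246.9, 178.7, 286.6, 196.2])]
```

View pics/wrist1.png

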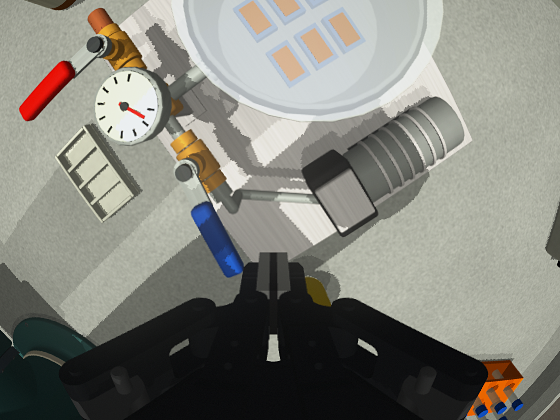

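View pics/scene1.png

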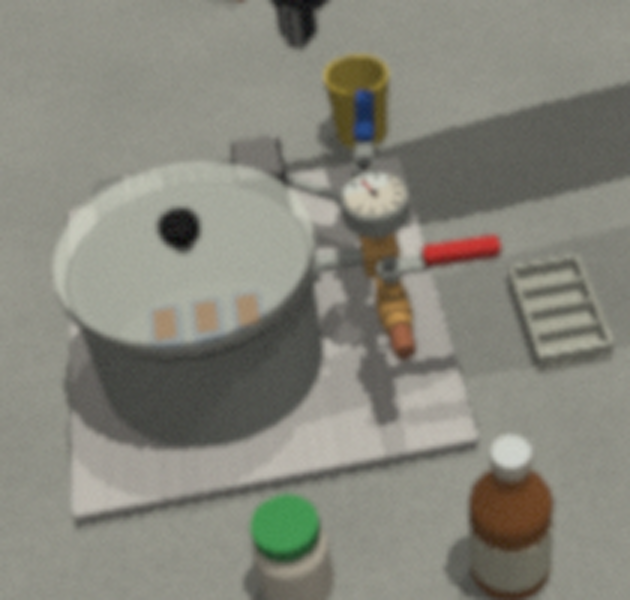

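```bash
cat >> h.py <<'E'
def projw(f,P):
    o=f["obs"]; T=f["hand_eye"]
    t=R.from_quat(o["eef_rot"]).inv().apply(np.atleast_2d(P)-o["tcp_pos"])
    c=(t-T[:3,3])@T[:3,:3]
    X,Y,Z=c[:,0],-c[:,1],-c[:,2]; rr=np.hypot(X,Y); th=np.arctan2(rr,Z)
    return np.c_[f["cx"]+f["fx"]*th*X/rr, f["cy"]+f["fy"]*th*Y/rr]
E
cat > fit2.py <<'E'
from h import *
from scipy.optimize import least_squares
W=pickle.load(open("pics/wrist1.pkl","rb"))
F={n:pickle.load(open(f"pics/{n}0.pkl","rb")) for n in["scene","side"]}
obs=[("w",(128,106),[0,0,.173]),("w",(27,112),("vent",.085,.164)),("w",(67,68),("vent",.025,.164)),("w",(202,206),("pump",.025,.164)),("w",(233,273),("pump",.085,.164)),
("scene",(245.4,163.8),[0,0,.173]),("scene",(286.2,181.6),("vent",.085,.157)),("side",(320,170.6),[0,0,.173]),("side",(303.2,198.0),("vent",.085,.157)),("side",(382.0,172),("pump",.085,.157)),("scene",(241.5,131),("pump",.085,.157))]
def res(x):
    r=[]
    for n,uv,P in obs:
        if isinstance(P,tuple): P=tip(P[0],x[3] if P[0]=="pump" else x[4],P[1],P[2])
        Q=st(x,P); r+=list(((projw(W,Q) if n=="w" else proj(F[n],Q))-uv)[0])
    return np.array(r)
b=least_squares(res,[.55,-.095,-.58,1.5,0],loss="soft_l1",bounds=([0,-1,-1,0,-.0],[1,1,1,1.571,1.571]) )
x=b.x;print(x,np.degrees(x[2:]));print(res(x).reshape(-1,2).round(1));np.save("x2.npy",x)
P=[st(x,[.0,-.125-.0,.164])[0]]
for d in (.03,.04): print(d,fing(x,"pump",x[3],d=d))
print("tcp proj",projw(W,W["obs"]["tcp_pos"]+[0,0,-.014]))
E
python3 fit2.py
```

```text
[ 0.55602737 -0.10210494 -0.52162159  1.2754865   0.12590394] [-29.88671548  73.0799931    7.21376422]
[[ 0.9 -0.6]
 [-8.2  1.1]
 [-1.5 -2.4]
 [-1.  -0.2]
 [ 0.4  4.6]
 [-2.7 -0.5]
 [-0.2  0.2]
 [ 0.2 -2.5]
 [ 0.4 -0.8]
 [ 0.6 -1.1]
 [-0.  -0.5]]
0.03 [ 0.49927584 -0.22048715  0.154     ]
0.04 [ 0.50612045 -0.22777764  0.154     ]
tcp proj [[271.39658263 265.93923826]]
```

```bash
python3 - <<'E'
s=open("fit2.py").read()
s=s.replace('obs=[','obs=[("w",(471,139),[.27,-.223,.016]),("w",(185,173),[0,-.06,.160]),("w",(97,45),[0,.06,.160]),("scene",(277.7,247.5),[-.05,.133,.016]),("scene",(145.5,271.7),[.27,.133,.008]),("side",(268.2,252),[-.05,.133,.016]),("side",(410.3,230),[-.05,-.223,.016]),("side",(238.8,187.7),[.27,.133,.016]),',1).replace("-.0],[1","-.1],[1").replace("W=pick","W=pick",1)
s+='''
im=W["img"][:,:,::-1].copy()
for side,a in(("pump",x[3]),("vent",x[4])):
    L=[st(x,tip(side,a,r,.164))[0] for r in (0.,.025,.085)]
    cv2.polylines(im,[projw(W,L).round().astype(int)],False,(0,255,0),1)
C=st(x,[[.27,-.223,.016],[.27,.133,.016],[-.05,.133,.016],[-.05,-.223,.016]])
cv2.polylines(im,[projw(W,C).round().astype(int)],True,(255,0,255),1)
t=np.linspace(0,6.28,60); 
for c,r,z in((0,.027,.173),(.15,.093,.133)):
    cv2.polylines(im,[projw(W,st(x,np.c_[c+r*np.cos(t),r*np.sin(t),0*t+z])).round().astype(int)],True,(255,255,0),1)
cv2.imwrite("pics/ov%d.png"%len(obs),im)
'''
open("fit3.py","w").write(s)
E
python3 fit3.py; ls pics
```

```text
[ 0.55568475 -0.10139963 -0.55726212  1.34610561  0.07576266] [-31.92876758  77.12617011   4.34088043]
[[ 3.3  0. ]
 [ 0.   0.4]
 [-3.7 -1.6]
 [ 0.4 -2.5]
 [-2.2  1.6]
 [-0.6 -2.3]
 [ 1.7 -4. ]
 [-1.2 -2.8]
 [-0.2 -0.5]
 [-7.   0.6]
 [-0.3 -3.8]
 [-3.3  1.2]
 [ 0.8  4.8]
 [-2.4 -0.4]
 [-0.8  0.1]
 [ 0.1 -2.3]
 [ 0.5 -1.2]
 [ 0.7 -1.1]
 [-0.1 -0.6]]
0.03 [ 0.49943573 -0.21958202  0.154     ]
0.04 [ 0.50653111 -0.22662868  0.154     ]
tcp proj [[271.39658263 265.93923826]]
ov19.png
scene0.pkl
scene0.png
scene0c.png
scene1.pkl
scene1.png
side0.pkl
side0.png
side0c.png
wrist0.pkl
wrist0.png
wrist1.pkl
wrist1.png
```

View pics/ov19.png

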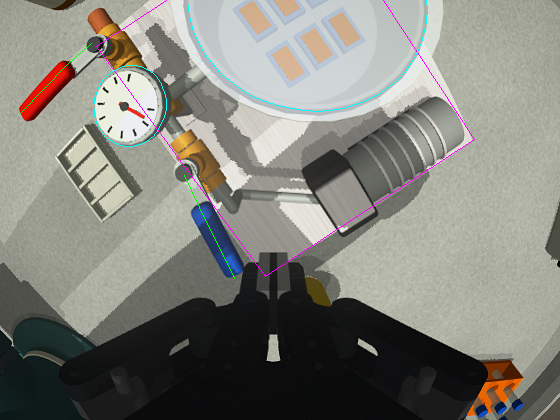

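Run:
```python
from h import *
from bench import bot
x=np.load("x2.npy"); o=bot.observe()
s=lambda P:(lambda d:np.array([np.cos(x[2])*d[0]+np.sin(x[2])*d[1],-np.sin(x[2])*d[0]+np.cos(x[2])*d[1]]))(P[:2]-x[:2])
q=s(o["tcp_pos"]);print("tool in station",q)
for a in (1.30,1.36,1.45,1.57):
    u=np.array([-np.cos(a),-np.sin(a)]);n=np.array([-np.sin(a),np.cos(a)]);v=q-[0,-.06]
    print(a,"r",v@u,"d",-v@n)
q=o["eef_rot"]
base=o["tcp_pos"]
for z in (.2,.154): print(z,units(base,q,[base[0],base[1],z]))
# path after descent
b=base.copy();b[2]=.154
for a in np.r_[np.arange(1.45,-.01,-.08),0]:
    print(round(a,2),units(b,q,fing(x,"pump",a,d=.025)))
```

```text
tool in station [ 0.03134984 -0.12346673]
1.3 r 0.052767839499769764 d 0.04718466705249264
1.36 r 0.05550226756075048 d 0.043935589058790504
1.45 r 0.059226502068256484 d 0.0387693067140342
1.57 r 0.06344174200658007 d 0.031400367219167696
0.2 [[ 0.   -0.    1.51]]
0.154 [[ 0.   -0.    3.04]]
1.45 [[-0.38 -0.32  0.  ]]
1.37 [[-0.52 -0.44 -0.  ]]
1.29 [[-0.64 -0.58 -0.  ]]
1.21 [[-0.76 -0.73 -0.  ]]
1.13 [[-0.86 -0.89 -0.  ]]
1.05 [[-0.94 -1.05 -0.  ]]
0.97 [[-1.02 -1.22 -0.  ]]
0.89 [[-1.08 -1.39 -0.  ]]
0.81 [[-1.13 -1.57 -0.  ]]
0.73 [[-1.16 -1.76 -0.  ]]
0.65 [[-1.18 -1.94 -0.  ]]
0.57 [[-1.18 -2.13 -0.  ]]
0.49 [[-1.16 -2.31 -0.  ]]
0.41 [[-1.14 -2.5  -0.  ]]
0.33 [[-1.1  -2.68 -0.  ]]
0.25 [[-1.04 -2.85 -0.  ]]
0.17 [[-0.97 -3.03 -0.  ]]
0.09 [[-0.89 -3.19 -0.  ]]
0.01 [[-0.79 -3.35 -0.  ]]
0.0 [[-0.78 -3.37 -0.  ]]
```

Call:
{"fn": "arm_command", "kwargs": {"moves": [[0, 0, 0, 0.8, 0, 0, 0], [0, 0, 0, 1.6, 0, 0, 0], [0, 0, 0, 2.4, 0, 0, 0], [0, 0, 0, 3.0, 0, 0, 0], [0, 0, 0, 3.0, 0, 0, 0]]}}

```text
t: 3.62
tcp_pos: [0.5158, -0.2218, 0.1514]
eef_rot: [0.979, 0.202, -0.002, -0.002]
force: [-0.2, 0.8, -0.1]
grip_width: 0.001
```

```bash
python3 look.py 2 wrist side
```

```text
3.6167 [ 0.5158 -0.2218  0.1514] [ 0.979  0.202 -0.002 -0.002] [-0.2  0.8 -0.1] 0.001250622032176001
wrist pump_valve [(0.71, [113.9, 184.3, 197.7, 346.3])]
wrist vent_valve [(0.91, [1.3, 5.0, 32.4, 47.8])]
side scale 2.857142857142857
side pump_valve [(0.5, [339.7, 170.9, 380.8, 181.1])]
side vent_valve [(0.56, [290.2, 179.6, 306.9, 202.7])]
```

View pics/wrist2.png

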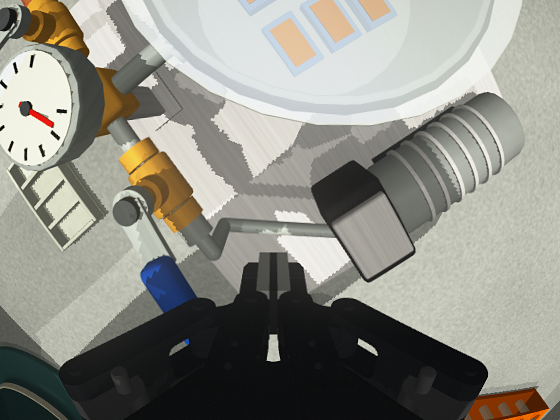

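View pics/side2.png

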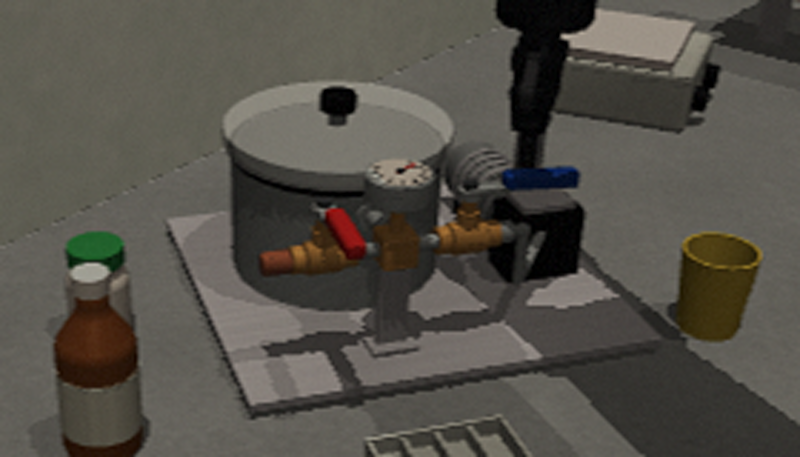

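Call:
{"fn": "arm_command", "kwargs": {"moves": [[0, -0.2, -0.15, 0, 0, 0, 0], [0, -0.35, -0.3, 0, 0, 0, 0], [0, -0.5, -0.45, 0, 0, 0, 0], [0, -0.6, -0.6, 0, 0, 0, 0], [0, -0.7, -0.75, 0, 0, 0, 0]]}}

```text
t: 4.33
tcp_pos: [0.489, -0.2093, 0.1557]
eef_rot: [0.979, 0.203, 0.001, 0.0]
force: [5.5, -1.0, 0.1]
grip_width: -0.0
```

```bash
python3 look.py 3 side
```

```text
4.3333 [ 0.489  -0.2093  0.1557] [0.979 0.203 0.001 0.   ] [ 5.5 -1.   0.1] -0.00021159011715311428
side scale 2.857142857142857
side pump_valve [(0.79, [340.8, 172.9, 382.4, 179.8])]
side vent_valve [(0.55, [292.6, 180.3, 303.9, 202.7]), (0.41, [238.3, 159.9, 412.7, 256.1])]
```

View pics/side3.png

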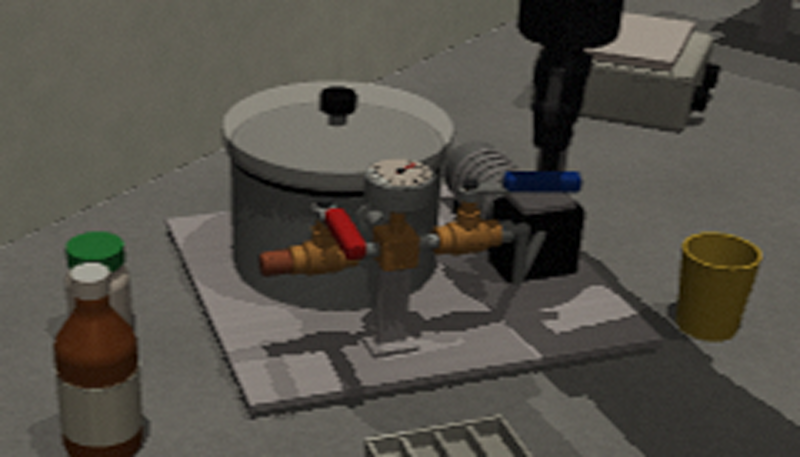

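Call:
{"fn": "arm_command", "kwargs": {"moves": [[0, -0.11, -0.18, 0, 0, 0, 0], [0, -0.2, -0.35, 0, 0, 0, 0], [0, -0.27, -0.52, 0, 0, 0, 0], [0, -0.33, -0.69, 0, 0, 0, 0], [0, -0.38, -0.86, 0, 0, 0, 0]]}}

```text
t: 4.9
tcp_pos: [0.4686, -0.1904, 0.1555]
eef_rot: [0.979, 0.203, 0.0, 0.0]
force: [5.4, -3.7, -0.2]
grip_width: 0.0
```

Call:
{"fn": "arm_command", "kwargs": {"moves": [[0, -0.03, -0.18, 0, 0, 0, 0], [0, -0.05, -0.37, 0, 0, 0, 0], [0, -0.05, -0.55, 0, 0, 0, 0], [0, -0.04, -0.74, 0, 0, 0, 0], [0, -0.01, -0.92, 0, 0, 0, 0]]}}

```text
t: 5.32
tcp_pos: [0.4572, -0.1652, 0.1554]
eef_rot: [0.979, 0.203, 0.0, 0.001]
force: [3.9, -5.0, -0.3]
grip_width: -0.0
```

```bash
python3 look.py 4 side scene
python3 - <<'E'
from h import *
from bench import bot
x=np.load("x2.npy"); o=bot.observe()
d=o["tcp_pos"][:2]-x[:2];c,s=np.cos(x[2]),np.sin(x[2]);print("station",c*d[0]+s*d[1],-s*d[0]+c*d[1])
E
```

```text
5.3167 [ 0.4572 -0.1652  0.1554] [0.979 0.203 0.    0.001] [ 3.9 -5.  -0.3] -0.00019963490394904313
side scale 2.857142857142857
side pump_valve [(0.67, [340.8, 174.2, 374.7, 187.1])]
side vent_valve [(0.6, [291.2, 178.2, 306.4, 202.6])]
scene scale 3.0
scene pump_valve [(0.75, [240.7, 134.8, 269.9, 160.3])]
scene vent_valve [(0.88, [245.3, 180.9, 290.3, 194.3]), (0.33, [134.4, 154.7, 223.1, 219.6])]
station -0.049863077588829456 -0.1062169121341929
```

View pics/side4.png

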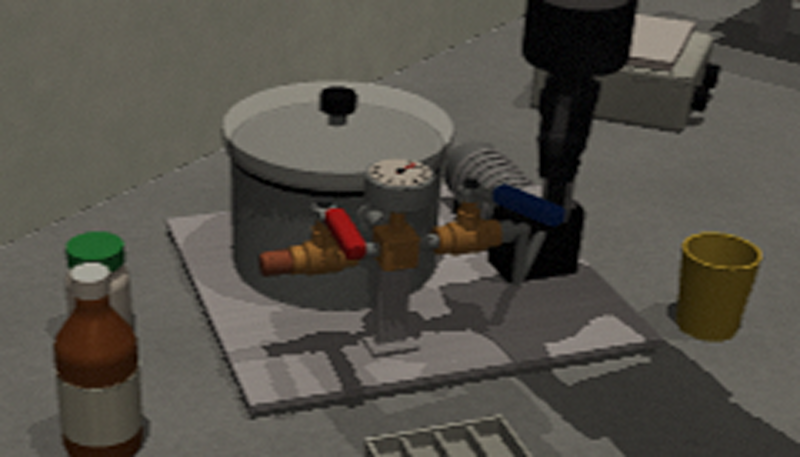

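Call:
{"fn": "arm_command", "kwargs": {"moves": [[0, 0.04, -0.19, 0, 0, 0, 0], [0, 0.1, -0.36, 0, 0, 0, 0], [0, 0.17, -0.54, 0, 0, 0, 0], [0, 0.25, -0.7, 0, 0, 0, 0], [0, 0.36, -0.88, 0, 0, 0, 0]]}}

```text
t: 6.03
tcp_pos: [0.4567, -0.1368, 0.1553]
eef_rot: [0.979, 0.203, -0.0, 0.0]
force: [0.9, -5.3, 0.1]
grip_width: 0.004
```

```bash
python3 look.py 5 side scene
python3 - <<'E'
from h import *
from bench import bot
x=np.load("x2.npy"); o=bot.observe()
d=o["tcp_pos"][:2]-x[:2];c,s=np.cos(x[2]),np.sin(x[2]);print("station",c*d[0]+s*d[1],-s*d[0]+c*d[1])
F=[pickle.load(open(f"pics/{n}5.pkl","rb")) for n in("side","scene")]
for a in (0,.1,.2,.3,.4): print(a,[proj(f,st(x,tip("pump",a)))[0].round(1) for f in F])
E
```

```text
6.0333 [ 0.4567 -0.1368  0.1553] [ 0.979  0.203 -0.     0.   ] [ 0.9 -5.3  0.1] 0.003513413938002514
side scale 2.857142857142857
side pump_valve [(0.78, [340.0, 172.7, 364.8, 193.3])]
side vent_valve [(0.67, [199.2, 206.2, 233.3, 270.2]), (0.66, [288.8, 179.9, 304.0, 202.6])]
scene scale 3.0
scene pump_valve [(0.51, [237.7, 143.0, 273.6, 161.7]), (0.17, [144.1, 144.2, 287.4, 276.4])]
scene vent_valve [(0.74, [246.2, 181.2, 290.3, 196.0])]
station -0.06542129644195104 -0.08229293528132844
0 [array([361.6, 188.9]), array([273.5, 146.6])]
0.1 [array([365.3, 188.3]), array([272.6, 144.5])]
0.2 [array([368.7, 187.5]), array([271.3, 142.4])]
0.3 [array([371.8, 186.6]), array([269.8, 140.5])]
0.4 [array([374.7, 185.5]), array([268. , 138.7])]
```

View pics/side5.png

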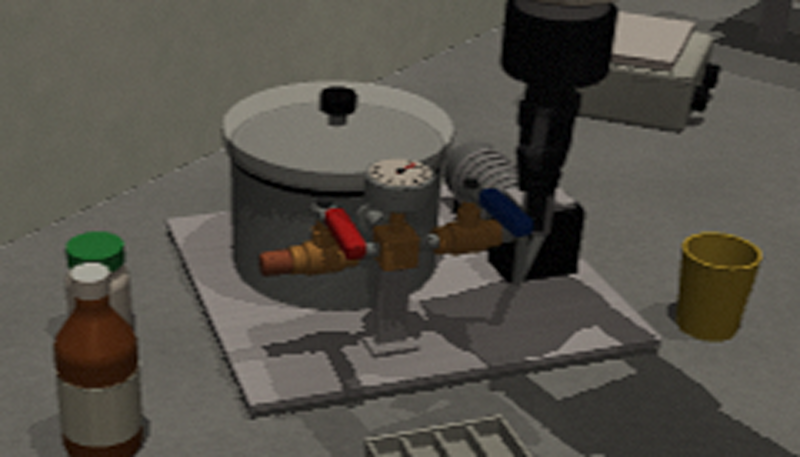

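View pics/scene5.png

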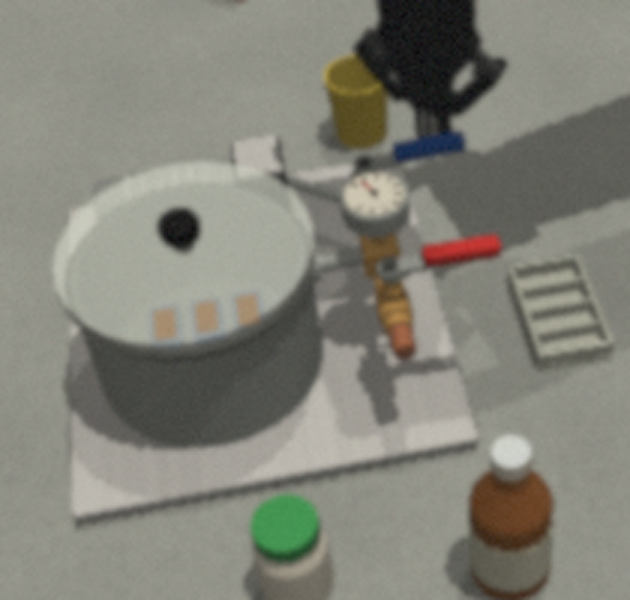

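Call:
{"fn": "arm_command", "kwargs": {"moves": [[0, 0.06, -0.04, 0, 0, 0, 0], [0, 0.12, -0.08, 0, 0, 0, 0], [0, 0.16, -0.11, 0, 0, 0, 0], [0, 0.2, -0.14, 0, 0, 0, 0], [0, 0.2, -0.14, 0, 0, 0, 0]]}}

```text
t: 6.75
tcp_pos: [0.4592, -0.132, 0.1551]
eef_rot: [0.979, 0.203, -0.002, 0.002]
force: [-16.7, -17.9, 3.6]
grip_width: 0.001
```

Call:
{"fn": "arm_command", "kwargs": {"moves": [[0, -0.15, 0.1, 0, 0, 0, 0], [0, -0.4, 0.27, 0, 0, 0, 0], [0, -0.7, 0.47, 0, 0, 0, 0], [0, -0.9, 0.6, -0.6, 0, 0, 0], [0, -0.9, 0.6, -1.5, 0, 0, 0]]}}

```text
t: 7.17
tcp_pos: [0.4412, -0.1585, 0.1985]
eef_rot: [0.979, 0.202, -0.002, -0.001]
force: [0.2, 0.4, -0.3]
grip_width: -0.0
```

Call:
{"fn": "arm_command", "kwargs": {"moves": [[0, 0, 0, -0.8, 0, 0, 0], [0, 0, 0, -1.5, 0, 0, 0], [0, 0, 0, -1.5, 0, 0, 0], [0, 0, 0, -1.5, 0, 0, 0], [0, 0, 0, -1.5, 0, 0, 0]]}}

```text
t: 7.58
tcp_pos: [0.4426, -0.1579, 0.2445]
eef_rot: [0.979, 0.203, -0.0, -0.0]
force: [-0.1, 0.0, -0.4]
grip_width: 0.005
```

```bash
python3 look.py 6 wrist side
python3 - <<'E'
from h import *
from bench import bot
x=np.load("x2.npy"); o=bot.observe()
W=pickle.load(open("pics/wrist6.pkl","rb"))
for s,a in (("pump",0),("pump",.15),("vent",0)): print(s,a,projw(W,[st(x,tip(s,a,r,.164))[0] for r in(0,.025,.085)]).round(0).tolist())
P=fing(x,"vent",0,d=.05,z=o["tcp_pos"][2]); print(P,units(o["tcp_pos"],o["eef_rot"],P))
E
```

```text
7.5833 [ 0.4426 -0.1579  0.2445] [ 0.979  0.203 -0.    -0.   ] [-0.1  0.  -0.4] 0.004703483515956759
wrist pump_valve [(0.57, [201.0, 91.8, 321.9, 186.4])]
wrist vent_valve [(0.89, [104.6, 0.0, 182.1, 47.3])]
side scale 2.857142857142857
side pump_valve [(0.62, [338.5, 174.5, 362.4, 190.4])]
side vent_valve [(0.77, [286.1, 175.2, 306.0, 203.4])]
pump 0 [[314.0, 107.0], [282.0, 128.0], [208.0, 180.0]]
pump 0.15 [[314.0, 107.0], [286.0, 133.0], [221.0, 194.0]]
vent 0 [[209.0, -34.0], [178.0, -12.0], [110.0, 44.0]]
[ 0.50580749 -0.05853638  0.24471431] [[ 3.24 -2.19 -0.  ]]
```

View pics/wrist6.png

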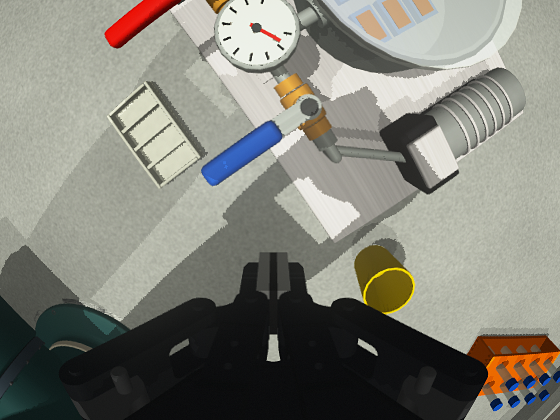

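View pics/side6.png

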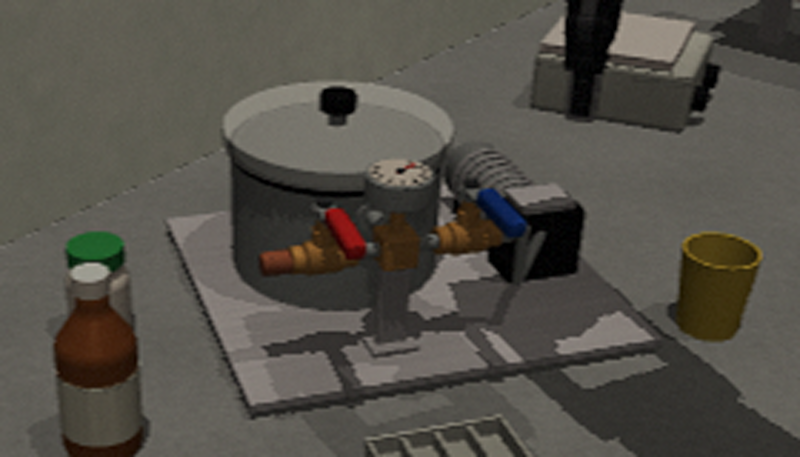

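Call:
{"fn": "arm_command", "kwargs": {"moves": [[0, 0.8, -0.55, 0, 0, 0, 0], [0, 1.6, -1.1, 0, 0, 0, 0], [0, 2.4, -1.65, 0, 0, 0, 0], [0, 3.2, -2.2, 0, 0, 0, 0], [0, 3.2, -2.2, 0, 0, 0, 0]]}}

```text
t: 8.3
tcp_pos: [0.5063, -0.0557, 0.2447]
eef_rot: [0.979, 0.204, -0.0, -0.001]
force: [-0.4, -0.6, -0.4]
grip_width: -0.004
```

```bash
python3 look.py 7 wrist
python3 - <<'E'
from h import *
from bench import bot
x=np.load("x2.npy"); o=bot.observe()
W=pickle.load(open("pics/wrist7.pkl","rb"))
for s,a in (("pump",0),("vent",0)): print(s,a,projw(W,[st(x,tip(s,a,r,.164))[0] for r in(0,.025,.085)]).round(0).tolist())
print("gauge",projw(W,st(x,[0,0,.173])))
E
```

```text
8.3 [ 0.5063 -0.0557  0.2447] [ 0.979  0.204 -0.    -0.001] [-0.4 -0.6 -0.4] -0.0036708521718846372
wrist pump_valve [(0.66, [307.5, 227.9, 405.1, 306.0])]
wrist vent_valve [(0.63, [203.3, 94.5, 325.0, 182.1])]
pump 0 [[399.0, 247.0], [371.0, 265.0], [305.0, 304.0]]
vent 0 [[315.0, 107.0], [283.0, 129.0], [209.0, 180.0]]
gauge [[365.77251172 185.53262527]]
```

View pics/wrist7.png

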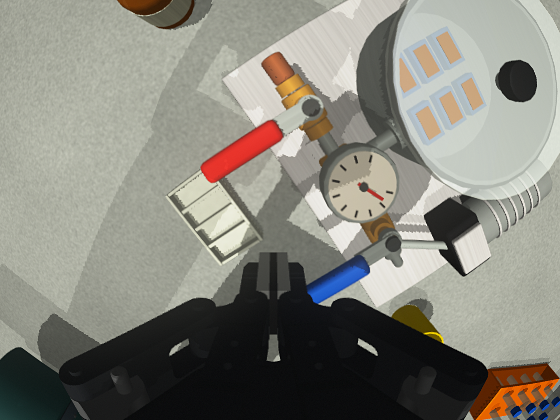

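Call:
{"fn": "arm_command", "kwargs": {"moves": [[0, 0, 0, 0.8, 0, 0, 0], [0, 0, 0, 1.6, 0, 0, 0], [0, 0, 0, 2.4, 0, 0, 0], [0, 0, 0, 3.0, 0, 0, 0], [0, 0, 0, 3.0, 0, 0, 0]]}}

```text
t: 8.87
tcp_pos: [0.503, -0.0596, 0.1516]
eef_rot: [0.979, 0.202, -0.002, -0.001]
force: [-0.3, 0.3, -0.6]
grip_width: -0.005
```

```bash
python3 look.py 8 side
python3 - <<'E'
from h import *
from bench import bot
x=np.load("x2.npy"); o=bot.observe()
q=[0.9791,0.2032,0,0]; b=o["tcp_pos"].copy(); b[2]=.154
print(units(b,q,fing(x,"vent",0,d=.03)))
for a in np.arange(0,1.58,.04):
    print(round(a,2),units(b,q,fing(x,"vent",a,d=.025))[0,:2])
E
```

```text
8.8667 [ 0.503  -0.0596  0.1516] [ 0.979  0.202 -0.002 -0.001] [-0.3  0.3 -0.6] -0.0045192729678742855
side scale 2.857142857142857
side pump_valve [(0.57, [340.5, 172.1, 364.9, 193.2])]
side vent_valve [(0.73, [261.7, 140.3, 323.8, 177.4]), (0.68, [290.9, 178.7, 307.8, 200.9])]
[[ 0.59 -0.4   0.  ]]
0.0 [ 0.72 -0.49]
0.04 [ 0.78 -0.57]
0.08 [ 0.84 -0.64]
0.12 [ 0.89 -0.71]
0.16 [ 0.96 -0.78]
0.2 [ 1.02 -0.85]
0.24 [ 1.09 -0.91]
0.28 [ 1.16 -0.97]
0.32 [ 1.23 -1.03]
0.36 [ 1.31 -1.08]
0.4 [ 1.39 -1.14]
0.44 [ 1.46 -1.18]
0.48 [ 1.55 -1.23]
0.52 [ 1.63 -1.27]
0.56 [ 1.71 -1.31]
0.6 [ 1.8  -1.35]
0.64 [ 1.89 -1.38]
0.68 [ 1.97 -1.41]
0.72 [ 2.06 -1.43]
0.76 [ 2.15 -1.45]
0.8 [ 2.25 -1.47]
0.84 [ 2.34 -1.48]
0.88 [ 2.43 -1.49]
0.92 [ 2.52 -1.5 ]
0.96 [ 2.61 -1.5 ]
1.0 [ 2.71 -1.5 ]
1.04 [ 2.8 -1.5]
1.08 [ 2.89 -1.49]
1.12 [ 2.98 -1.48]
1.16 [ 3.08 -1.46]
1.2 [ 3.17 -1.44]
1.24 [ 3.26 -1.42]
1.28 [ 3.35 -1.39]
1.32 [ 3.43 -1.36]
1.36 [ 3.52 -1.33]
1.4 [ 3.61 -1.29]
1.44 [ 3.69 -1.25]
1.48 [ 3.77 -1.21]
1.52 [ 3.85 -1.16]
1.56 [ 3.93 -1.11]
```

View pics/side8.png

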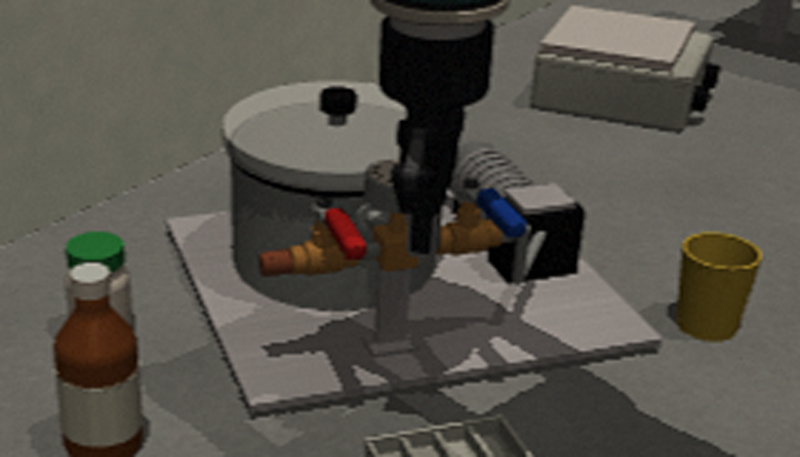

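Call:
{"fn": "arm_command", "kwargs": {"moves": [[0, 0.15, -0.1, 0, 0, 0, 0], [0, 0.3, -0.2, 0, 0, 0, 0], [0, 0.45, -0.3, 0, 0, 0, 0], [0, 0.55, -0.4, 0, 0, 0, 0], [0, 0.62, -0.46, 0, 0, 0, 0]]}}

```text
t: 9.43
tcp_pos: [0.5168, -0.0381, 0.1556]
eef_rot: [0.979, 0.203, 0.0, -0.0]
force: [0.1, 0.2, -0.7]
grip_width: -0.001
```

Call:
{"fn": "arm_command", "kwargs": {"moves": [[0, 0.05, -0.04, 0, 0, 0, 0], [0, 0.1, -0.1, 0, 0, 0, 0], [0, 0.16, -0.18, 0, 0, 0, 0], [0, 0.21, -0.25, 0, 0, 0, 0], [0, 0.28, -0.32, 0, 0, 0, 0]]}}

```text
t: 9.85
tcp_pos: [0.5202, -0.0265, 0.1553]
eef_rot: [0.979, 0.203, -0.0, 0.0]
force: [-1.5, -3.9, 0.2]
grip_width: 0.001
```

```bash
python3 look.py 9 side
```

```text
9.85 [ 0.5202 -0.0265  0.1553] [ 0.979  0.203 -0.     0.   ] [-1.5 -3.9  0.2] 0.0009839275100685615
side scale 2.857142857142857
side pump_valve [(0.5, [340.0, 173.2, 363.0, 194.3])]
side vent_valve [(0.64, [289.3, 176.6, 306.1, 200.3]), (0.27, [259.6, 138.7, 341.2, 177.6])]
```

View pics/side9.png

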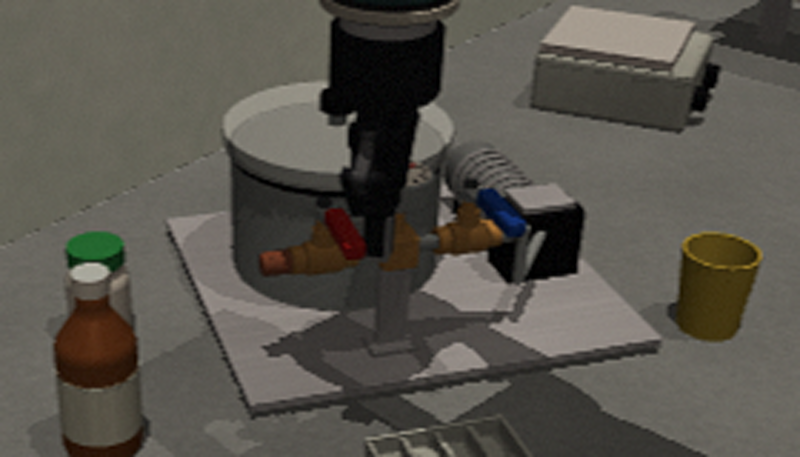

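Call:
{"fn": "arm_command", "kwargs": {"moves": [[0, 0.06, -0.07, 0, 0, 0, 0], [0, 0.13, -0.13, 0, 0, 0, 0], [0, 0.2, -0.19, 0, 0, 0, 0], [0, 0.27, -0.25, 0, 0, 0, 0], [0, 0.35, -0.3, 0, 0, 0, 0]]}}

```text
t: 10.42
tcp_pos: [0.5263, -0.0144, 0.1552]
eef_rot: [0.979, 0.203, -0.0, 0.0]
force: [-0.5, -5.3, -1.0]
grip_width: -0.003
```

Call:
{"fn": "arm_command", "kwargs": {"moves": [[0, 0.08, -0.06, 0, 0, 0, 0], [0, 0.15, -0.1, 0, 0, 0, 0], [0, 0.24, -0.15, 0, 0, 0, 0], [0, 0.32, -0.19, 0, 0, 0, 0], [0, 0.4, -0.23, 0, 0, 0, 0]]}}

```text
t: 10.83
tcp_pos: [0.5345, -0.0032, 0.1552]
eef_rot: [0.979, 0.203, -0.0, 0.0]
force: [-2.2, -4.1, 0.4]
grip_width: 0.001
```

```bash
python3 look.py 10 side scene
```

```text
10.8333 [ 0.5345 -0.0032  0.1552] [ 0.979  0.203 -0.     0.   ] [-2.2 -4.1  0.4] 0.0006401928952374796
side scale 2.857142857142857
side pump_valve [(0.59, [342.7, 173.2, 362.2, 193.5])]
side vent_valve [(0.59, [283.3, 185.9, 292.0, 201.6])]
scene scale 3.0
scene pump_valve [(0.56, [238.2, 144.4, 261.3, 159.9])]
scene vent_valve [(0.56, [248.0, 189.9, 289.0, 200.0]), (0.49, [137.8, 156.8, 222.7, 220.1])]
```

View pics/scene10.png

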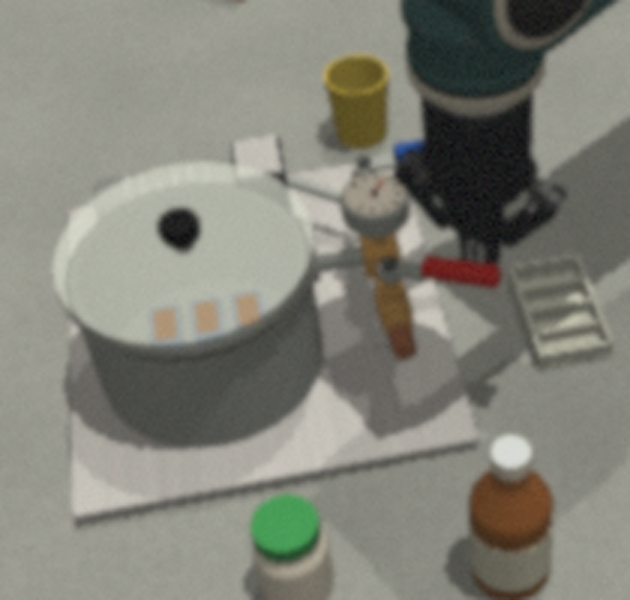

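View pics/side10.png

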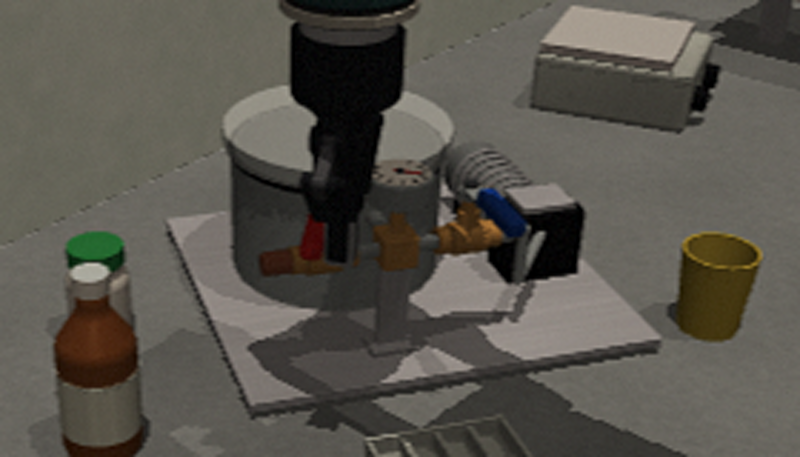

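Call:
{"fn": "arm_command", "kwargs": {"moves": [[0, 0.09, -0.04, 0, 0, 0, 0], [0, 0.18, -0.07, 0, 0, 0, 0], [0, 0.26, -0.1, 0, 0, 0, 0], [0, 0.35, -0.12, 0, 0, 0, 0], [0, 0.44, -0.14, 0, 0, 0, 0]]}}

```text
t: 11.55
tcp_pos: [0.5451, 0.006, 0.1553]
eef_rot: [0.979, 0.203, -0.0, 0.0]
force: [-3.7, -5.4, 0.6]
grip_width: -0.001
```

Call:
{"fn": "arm_command", "kwargs": {"moves": [[0, 0.1, -0.02, 0, 0, 0, 0], [0, 0.19, -0.03, 0, 0, 0, 0], [0, 0.28, -0.04, 0, 0, 0, 0], [0, 0.37, -0.05, 0, 0, 0, 0], [0, 0.46, -0.05, 0, 0, 0, 0]]}}

```text
t: 11.97
tcp_pos: [0.5571, 0.0129, 0.1553]
eef_rot: [0.979, 0.203, -0.0, 0.0]
force: [-4.4, -3.7, -0.5]
grip_width: -0.0
```

```bash
python3 look.py 11 wrist scene
```

```text
11.9667 [0.5571 0.0129 0.1553] [ 0.979  0.203 -0.     0.   ] [-4.4 -3.7 -0.5] -0.0004213221812498489
wrist pump_valve [(0.21, [235.5, 0.0, 551.9, 361.5])]
wrist vent_valve [(0.98, [238.1, 218.7, 426.2, 285.2])]
scene scale 3.0
scene pump_valve [(0.52, [238.7, 146.0, 256.4, 160.5])]
scene vent_valve [(0.79, [244.9, 187.2, 282.3, 206.0]), (0.72, [141.9, 146.1, 281.6, 273.9])]
```

View pics/scene11.png

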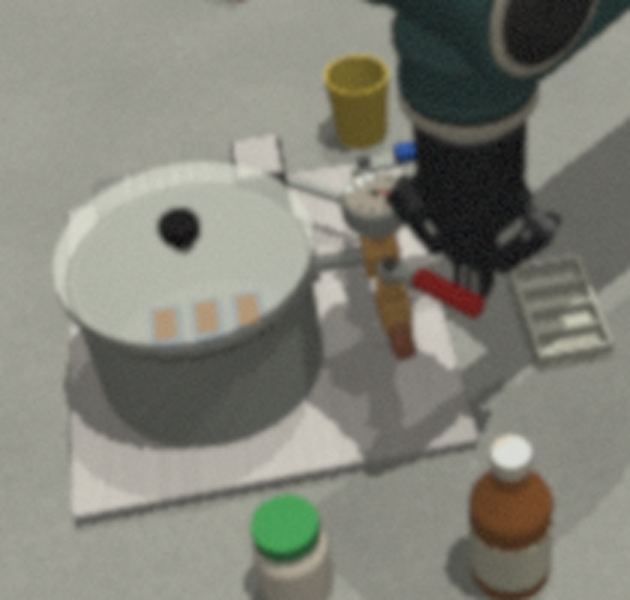

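View pics/wrist11.png

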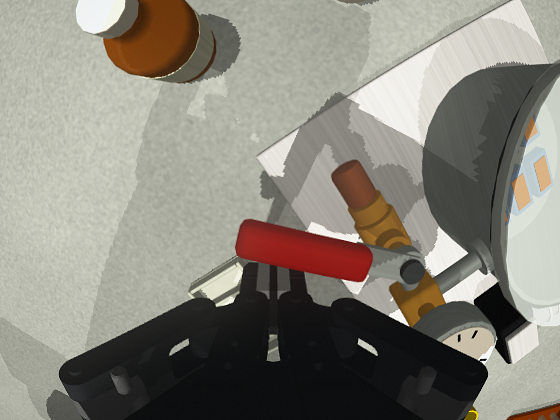

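Call:
{"fn": "arm_command", "kwargs": {"moves": [[0, 0.1, 0, 0, 0, 0, 0], [0, 0.19, 0, 0, 0, 0, 0], [0, 0.28, 0.01, 0, 0, 0, 0], [0, 0.37, 0.02, 0, 0, 0, 0], [0, 0.47, 0.04, 0, 0, 0, 0]]}}

```text
t: 12.68
tcp_pos: [0.5704, 0.0172, 0.1552]
eef_rot: [0.979, 0.203, -0.0, 0.0]
force: [-4.7, -3.0, 1.0]
grip_width: -0.001
```

Call:
{"fn": "arm_command", "kwargs": {"moves": [[0, 0.09, 0.02, 0, 0, 0, 0], [0, 0.18, 0.04, 0, 0, 0, 0], [0, 0.27, 0.07, 0, 0, 0, 0], [0, 0.35, 0.1, 0, 0, 0, 0], [0, 0.44, 0.13, 0, 0, 0, 0]]}}

```text
t: 13.1
tcp_pos: [0.584, 0.0189, 0.1551]
eef_rot: [0.979, 0.203, -0.001, -0.0]
force: [-5.5, -1.7, -0.1]
grip_width: -0.004
```

Call:
{"fn": "arm_command", "kwargs": {"moves": [[0, 0.09, 0.04, 0, 0, 0, 0], [0, 0.17, 0.08, 0, 0, 0, 0], [0, 0.25, 0.12, 0, 0, 0, 0], [0, 0.33, 0.17, 0, 0, 0, 0], [0, 0.41, 0.22, 0, 0, 0, 0]]}}

```text
t: 13.52
tcp_pos: [0.5979, 0.0179, 0.1551]
eef_rot: [0.979, 0.203, -0.001, -0.0]
force: [-6.0, -0.4, 0.3]
grip_width: -0.004
```

```bash
python3 look.py 12 wrist scene
python3 - <<'E'
from h import *
x=np.load("x2.npy")
W=pickle.load(open("pics/wrist12.pkl","rb"))
for s,a in (("vent",1.571),("vent",1.4),("vent",1.2)): print(s,a,projw(W,[st(x,tip(s,a,r,.164))[0] for r in(0,.025,.085)]).round(0).tolist())
E
```

```text
13.5167 [0.5979 0.0179 0.1551] [ 0.979  0.203 -0.001 -0.   ] [-6.  -0.4  0.3] -0.0037851057368540214
wrist pump_valve [(0.4, [244.8, 31.6, 549.1, 388.3])]
wrist vent_valve [(0.65, [272.0, 210.7, 372.9, 304.4])]
scene scale 3.0
scene pump_valve []
scene vent_valve [(0.5, [252.6, 197.4, 263.2, 215.8])]
vent 1.571 [[385.0, 346.0], [365.0, 317.0], [297.0, 219.0]]
vent 1.4 [[385.0, 346.0], [358.0, 321.0], [269.0, 241.0]]
vent 1.2 [[385.0, 346.0], [350.0, 328.0], [243.0, 269.0]]
```

View pics/scene12.png

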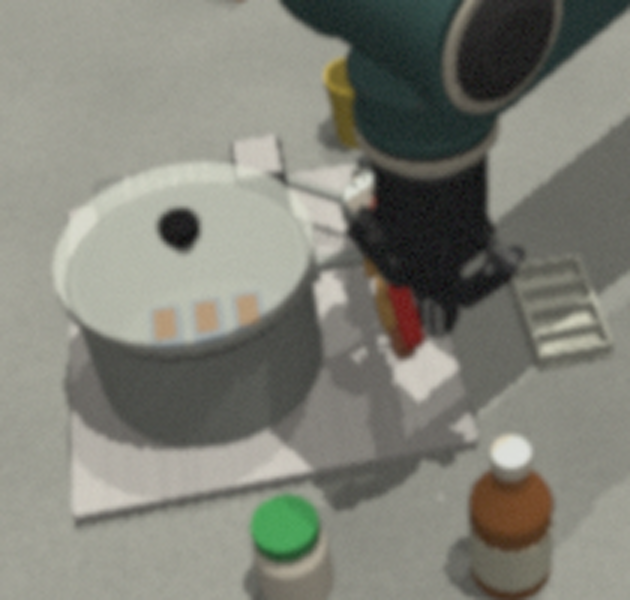

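View pics/wrist12.png

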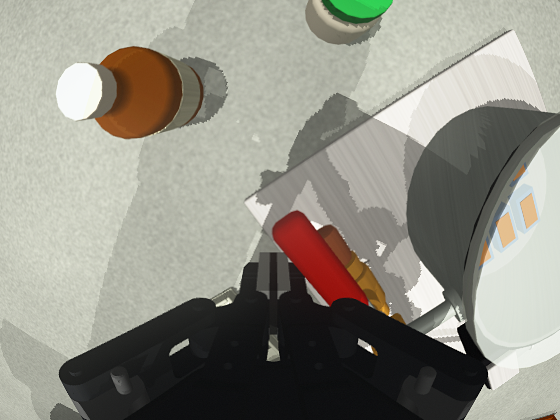

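Call:
{"fn": "arm_command", "kwargs": {"moves": [[0, 0.04, 0.05, 0, 0, 0, 0], [0, 0.08, 0.1, 0, 0, 0, 0], [0, 0.12, 0.16, 0, 0, 0, 0], [0, 0.15, 0.2, 0, 0, 0, 0], [0, 0.15, 0.2, 0, 0, 0, 0]]}}

```text
t: 14.23
tcp_pos: [0.6021, 0.0159, 0.1548]
eef_rot: [0.979, 0.203, -0.003, -0.003]
force: [-32.6, 15.2, 9.8]
grip_width: 0.001
```

Call:
{"fn": "arm_command", "kwargs": {"moves": [[0, -0.15, -0.2, 0, 0, 0, 0], [0, -0.35, -0.5, 0, 0, 0, 0], [0, -0.57, -0.82, 0, 0, 0, 0], [0, -0.7, -1.0, -0.7, 0, 0, 0], [0, -0.7, -1.0, -1.6, 0, 0, 0]]}}

```text
t: 14.65
tcp_pos: [0.5714, 0.0341, 0.202]
eef_rot: [0.979, 0.203, -0.001, -0.0]
force: [0.3, -1.7, 0.2]
grip_width: -0.001
```

Call:
{"fn": "arm_command", "kwargs": {"moves": [[0, 0, 0, -0.9, 0, 0, 0], [0, 0, 0, -1.8, 0, 0, 0], [0, 0, 0, -2.6, 0, 0, 0], [0, 0, 0, -3.0, 0, 0, 0], [0, 0, 0, -3.0, 0, 0, 0]]}}

```text
t: 15.07
tcp_pos: [0.5737, 0.0335, 0.2963]
eef_rot: [0.979, 0.203, 0.002, 0.0]
force: [0.1, 0.8, 0.9]
grip_width: 0.002
```

```bash
python3 look.py 13 wrist side
python3 - <<'E'
from h import *
x=np.load("x2.npy")
W=pickle.load(open("pics/wrist13.pkl","rb"))
for s,a in (("vent",1.571),("vent",1.4),("pump",0),("pump",.14)): print(s,a,projw(W,[st(x,tip(s,a,r,.164))[0] for r in(0,.025,.085)]).round(0).tolist())
E
```

```text
15.0667 [0.5737 0.0335 0.2963] [0.979 0.203 0.002 0.   ] [0.1 0.8 0.9] 0.001966716253210287
wrist pump_valve [(0.88, [358.3, 290.8, 417.2, 349.5])]
wrist vent_valve [(0.67, [304.0, 136.8, 371.5, 225.9]), (0.63, [359.3, 291.4, 416.7, 346.2])]
side scale 2.857142857142857
side pump_valve [(0.71, [341.2, 174.2, 364.6, 192.8])]
side vent_valve [(0.76, [255.2, 176.5, 295.3, 189.3])]
vent 1.571 [[365.0, 222.0], [351.0, 200.0], [314.0, 141.0]]
vent 1.4 [[365.0, 222.0], [347.0, 203.0], [300.0, 152.0]]
pump 0 [[415.0, 308.0], [395.0, 321.0], [347.0, 348.0]]
pump 0.14 [[415.0, 308.0], [396.0, 323.0], [352.0, 354.0]]
```

View pics/wrist13.png

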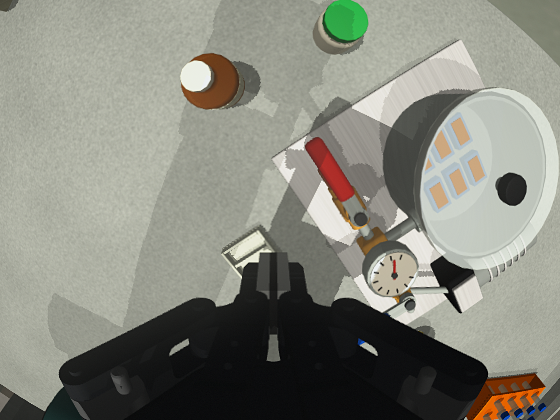

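View pics/side13.png

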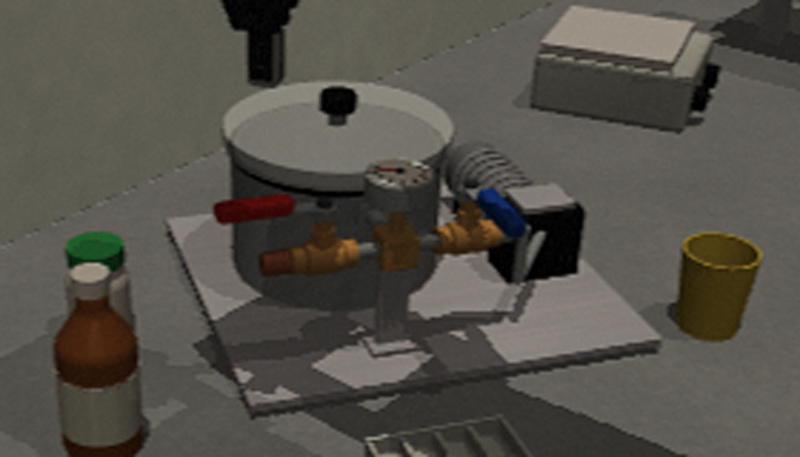

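```bash
python3 -c "
from bench import bot
print(bot.job_done())"
```

```text
the job is handed in; nothing more can be done
None
```

The pump valve is shut and the vent valve is fully open, done in that order and handed in at about 15 s. The hand-in gives no verdict, so this rests on my own checks.

**What I did:**
- **Blue pump lever:** I pushed it with the closed fingertips until it met its stop, at about 24 N, then backed off and lifted clear.
- **Red vent lever:** I came down between the two levers and pushed it open at about 0.5 rad/s of commanded motion. It met its stop at about 36 N, and I backed off and lifted clear. I had no direct reading of the lever's speed.

**What the last pictures showed:**
- **Red lever:** its tip is at wrist pixel (315, 141). My station model predicts (314, 141) for fully open.
- **Blue lever:** after the push, its tip was at wrist pixel (207, 178). The model predicts (208, 180) for shut. It still looks the same in the last side picture.
- **Loose items:** I saw no shift of the lid, bottle, jar, cup or tray, but checked this by eye only.
- **Gripper:** it is clear of everything, and the force reads about zero.

The station fit had errors of a few pixels (up to 7), about 4 mm. The first fits disagreed on the starting lever angles: 73 to 83 degrees for the blue lever and 2 to 7 degrees for the red. I relied on the rise in force at each stop and the later pictures instead.

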